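# Index a toner cartridge with the crank wheel

## Robot

A 6-joint arm with a two-finger parallel gripper is mounted at the origin on the work surface. World frame = base frame: x ahead of the robot, y to its left, z up, the work surface at z = 0. Lengths are in m, angles in rad, forces in N, time in s.
With the tool pointing down it reaches from about 0.35 to 0.975 m from the base axis. Payload 4.9 kg.
Tool frame: the origin (TCP) lies at the very end of the fingers, on their centre line; the grasp point (between the pads) lies 19 mm behind it; x points along the fingers, z is the direction in which the jaws open and shut, and the axes are right-handed (so a half turn about x gives the same grasp; the last joint's range is limited). The gripper opens to 85 mm and grips with 20 to 120 N. Pads are 22 mm wide; open, the fingers measure 114 mm over their backs; the gripper's body (76 mm by 85 mm) begins 54 mm behind the grasp point. The pads swing forward as they close: fully open they stand 13 mm farther back than shut.
Start: joints at [0.984, 0.053, 1.613, -0, 1.476, -0.119], TCP at [0.282, 0.558, 0.231] pointing down, gripper open.
Joint ranges: [-3.01, 3.01], [-1.01, 2.22], [0.06, 2.58], [-1.02, 4.17], [0.09, 2.62], [-3.14, 3.14]. Speed limits (rad/s): [2.57, 2.57, 3.14, 3.14, 3.14, 3.14].

## Interface

Orientations are given as a unit quaternion [w, x, y, z].
In Python, from plant import manip, vision, job gives the robot as it stands.
- The arm moves only by the tool servo_tool, never from a script. Its arguments are lists of equal length, an entry for each row: "twist": the turn, a rotation vector about the world's x, y, z in rad, a list of three; "xyz": the shift along the world's x, y, z in cm, a list of three; "fingers": the opening, from 0 (shut) to 1 (fully open). In form: {"twist": [[wx, wy, wz], ...], "xyz": [[x, y, z], ...], "fingers": [fingers, ...]}. A call has 1 to 8 rows; each row shifts and turns the commanded pose from where the row before left it; what a row does not reach is not made up. A row lasts 1/8 s, in which the tool goes at most 62.5 mm and 10.7 degrees, less where a joint would pass 70% of its speed; a pose out of reach is approached as far as the arm can. A call with a gripper value outside its range is refused whole. The fingers move at their own pace and stop on an object; the grip force is fixed at half the most. Time passes only in rows, so rows that do not move let the fingers close. It gives the time, the measured TCP pose, the force and the opening at its end, in the units of the state.
- manip.state(): the state, without advancing time (a new reading comes with each control period).
- vision.grab_frame(name): name is "scene" or "side" or "wrist"; returns the picture (384x512x3 uint8, red, green, blue); there is no depth.
- vision.get_calibration(name): a dict with "camera_matrix" (3x3 intrinsics, pixels), "origin" and "orientation" of the camera in the world; the wrist camera has in their place "mount" (4x4, takes a point from camera to tool coordinates, whose origin is the TCP and whose axes are the tool frame's). Camera axes: x right, y up, looking along -z (the intrinsics and any distortion apply to the point x, -y, -z); pixel columns grow to the right and rows downward; lengths in m; the calibration is good to about 2 mm. A picture is of the moment at which its call begins: read the wrist's pose just before it. get_calibration takes no time and is no camera call.
- job.job_done(): hands the job in, once; it reports no verdict.
Trained networks look in the newest picture that a camera, given by its name, has taken for a name from the list of things; names that differ only in an ending like _2 or _b are one class to them, and where a whole thing is asked for, a point or a joint stands for the part that bears it (a point fixed in the world has none). Each returns a list of dicts, best first, with "score" (0 to 1); they miss things now and then, are a little off and sometimes report something else, mostly with a low value. They report only what shows in the picture. A call takes as long as a camera call.
- vision.spot_in(camera, label): "extent" ([centre column, centre row, width, height] in pixels, round what is visible of it).
The state is a dict: "time": time; "joint_pos": joint angles; "joint_vel": joint speeds; "joint_efforts": joint torques, N m; "tool_pos": TCP position; "tool_rot": TCP orientation; "contact_force": force on the tool from outside, world axes, zero at the start; "ft_torque": the same for the moment, N m; "gripper_width": opening from 0.0 (shut) to 1.0 (fully open).
Only numpy, scipy, OpenCV 4.12 (cv2) and the standard library are available. Lean on these libraries where they do the work, as an engineer would, in place of code of your own. Each camera call takes 0.05 s, during which the arm holds its last target.

## Task

A toner cartridge sits on a geared turntable on the repair bench and has to be swung round to its next side for cleaning. Take the upright handle of the crank wheel and turn the wheel exactly two full turns clockwise (seen from above), so that the turntable moves on by a quarter turn and the handle stops where it began, then let go. Do not turn the small plain handwheel beside it.

Things in the scene. Friction and masses are not known exactly. Their poses are not given: they have to be found in the camera images.
- crank_handle (a point): centre of the crank wheel's upright black handle: a round sleeve, 20 mm diameter, 56 mm tall (79 to 135 mm above the bench), spinning freely on its own axis. It stands on the rim of a level three-spoked steel wheel (118 mm across, top 75 mm up), anywhere on a 52 mm radius circle about wheel_center. 2 to 4 N turns it; it stays where left.
- wheel_center (a point): on the crank wheel's upright axis, 75 mm above the bench; the handle's centre is 32 mm higher. Its x, y axes are those of the grey gear casing (170 x 455 mm, top 50 mm up), fixed to the bench. The turntable's axis lies 270 mm from it along +y.
- turntable (a joint): rad, of the 190 mm aluminium turntable carrying the black cartridge (235 x 76 mm, top 137 mm above the bench, sweeps a 130 mm radius). Grows clockwise seen from above, as the crank wheel turns clockwise: 8 wheel turns make 1 turntable turn, no slack; two wheel turns are 1.571 rad. Starts between about -0.3 and 0.3.
- plain_wheel (a joint): rad, of the small plain steel handwheel (52 mm across, four spokes, no handle, top 75 mm above the bench) on the same casing, at x -55, y +125 mm in the frame of wheel_center. Starts at 0; a bystander, to be left alone.

How it is judged:
By the outcome, as a careful person would: the job done as asked, in the order asked, and still so for the second after the job is handed in, with the robot touching nothing.
It also fails if it takes over 56 s, if anything falls off the work surface, if the arm or the gripper's body presses on something with over 40 N, if the wrist force passes 120 N, or if a joint passes its speed limit or range.

## Working session

There is one attempt and no reset: what is moved stays moved. The work goes in short steps, Python scripts to look and compute and a tool call to move; the robot and the scene stay as the last step left them, time stands still between calls to the robot, and variables do not carry over. Pictures are saved under pics/ and viewed, and the job is handed in when it is done.

Besides the shell and the picture viewer there is one more tool, called after "Request:" as name(argument=value, ...), one argument or row to a line, values as JSON. servo_tool: Moves the arm, as the interface text tells. Its arguments: {"type":"object","properties":{"twist":{"type":"array","items":{"type":"array","items":{"type":"number"}}},"xyz":{"type":"array","items":{"type":"array","items":{"type":"number"}}},"fingers":{"type":"array","items":{"type":"number"}}},"required":["twist","xyz","fingers"]}

```bash
mkdir -p pics; ls
cat > h.py <<'E'
import numpy as np, cv2
from plant import manip, vision, job
from scipy.spatial.transform import Rotation as R
def cam(n, st=None):
    c=vision.get_calibration(n)
    K=np.array(c["camera_matrix"])
    if "mount" in c:
        st=st or manip.state()
        q=st["tool_rot"]; T=np.eye(4); T[:3,:3]=R.from_quat([q[1],q[2],q[3],q[0]]).as_matrix(); T[:3,3]=st["tool_pos"]
        M=T@np.array(c["mount"]); return K,M[:3,:3],M[:3,3]
    o=np.array(c["orientation"],float)
    Rm=R.from_quat([o[1],o[2],o[3],o[0]]).as_matrix() if o.size==4 else o
    return K,Rm,np.array(c["origin"])
def px2z(C,u,v,z):
    K,Rm,o=C; d=np.linalg.solve(K,[u,v,1.]); d=Rm@np.array([d[0],-d[1],-d[2]])
    return o+d*(z-o[2])/d[2]
def proj(C,p):
    K,Rm,o=C; q=Rm.T@(np.array(p)-o); q=K@np.array([q[0],-q[1],-q[2]]); return q[:2]/q[2]
E
python3 - <<'E'
from h import *
for n in ["scene","side","wrist"]:
    st=manip.state(); im=vision.grab_frame(n); cv2.imwrite(f"pics/{n}0.png",im[:,:,::-1])
    print(n,{k:np.round(v,3).tolist() if not isinstance(v,str) else v for k,v in vision.get_calibration(n).items()})
    for l in ["crank_handle","turntable","plain_wheel"]:
        print(l,[(np.round(d["extent"],1).tolist(),round(d["score"],2)) for d in vision.spot_in(n,l)])
print(manip.state())
E
```

```text
pics
scene {'camera_matrix': [[380.111, 0.0, 251.111], [0.0, 380.111, 187.324], [0.0, 0.0, 1.0]], 'origin': [0.983, 0.345, 0.627], 'orientation': [0.442, 0.174, 0.326, 0.817]}
crank_handle [([150.2, 149.2, 55.1, 60.5], 0.65)]
turntable [([243.2, 223.6, 101.6, 120.8], 0.85), ([151.6, 148.7, 56.4, 59.5], 0.75)]
plain_wheel []
side {'camera_matrix': [[434.926, 0.0, 259.719], [0.0, 434.926, 189.234], [0.0, 0.0, 1.0]], 'origin': [0.151, -0.392, 0.6], 'orientation': [0.842, 0.397, -0.155, -0.33]}
crank_handle [([372.4, 261.9, 71.8, 57.5], 0.95)]
turntable [([277.6, 164.6, 95.9, 89.7], 0.72), ([371.0, 261.4, 74.3, 59.5], 0.71)]
plain_wheel [([295.4, 228.1, 31.9, 21.1], 0.65)]
wrist {'camera_matrix': [[331.236, 0.0, 257.441], [0.0, 331.236, 189.928], [0.0, 0.0, 1.0]], 'mount': [[0.0, 0.278, -0.961, -0.143], [0.0, 0.961, 0.278, 0.071], [1.0, -0.0, -0.0, -0.002], [0.0, 0.0, 0.0, 1.0]]}
crank_handle []
turntable []
plain_wheel []
{'time': 0.6, 'joint_pos': array([ 9.83981615e-01,  5.26902050e-02,  1.61289566e+00, -4.70324208e-06,
        1.47599871e+00, -1.19004359e-01]), 'joint_vel': array([-0.00029673, -0.00176143, -0.00024799, -0.00270386,  0.00357906,
       -0.00057076]), 'joint_efforts': array([-1.83236821e-04, -3.93407214e+01, -3.70234966e+01, -7.39973211e-05,
        6.51538594e-04, -2.28753635e-05]), 'tool_pos': array([0.28182707, 0.55783303, 0.23131225]), 'tool_rot': array([ 0.6022766 , -0.37049572,  0.60227003,  0.37049511]), 'contact_force': array([-0.72711961, -0.20437643,  0.52376095]), 'ft_torque': array([ 0.04256989, -0.05473509, -0.02629703]), 'gripper_width': 0.9943210247284685}
```

View pics/scene0.png

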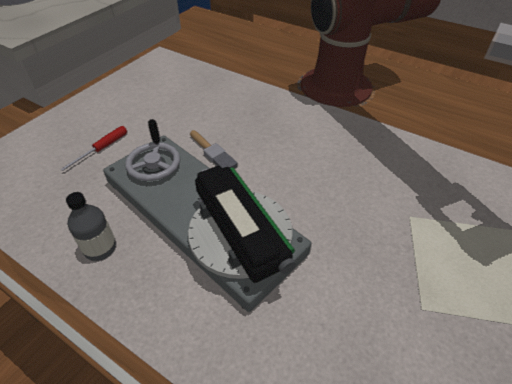

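View pics/side0.png

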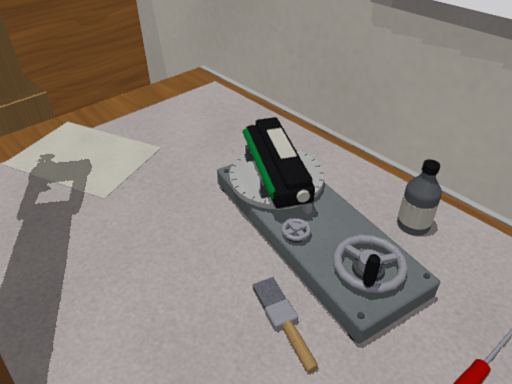

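The scene view shows the casing with the crank wheel at about (152,162) and the black handle at (154,132). In the side view the wheel is at (370,264), the handle at (371,270) and the plain wheel at (296,230). I'll enlarge both for exact pixels.

Run:
```python
import cv2
a=cv2.imread("pics/scene0.png")[100:310,95:325]; cv2.imwrite("pics/sc_c.png",cv2.resize(a,None,fx=2.8,fy=2.8,interpolation=cv2.INTER_CUBIC))
a=cv2.imread("pics/side0.png")[140:340,205:445]; cv2.imwrite("pics/si_c.png",cv2.resize(a,None,fx=3,fy=3,interpolation=cv2.INTER_CUBIC))
```

```text
(no output)
```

View pics/sc_c.png

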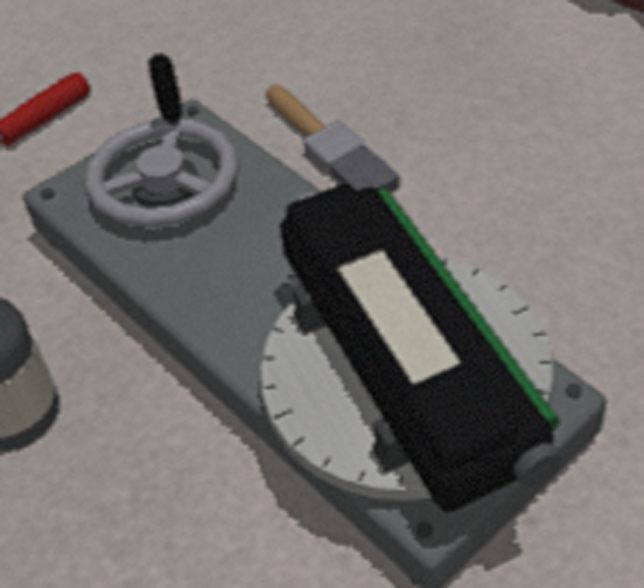

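View pics/si_c.png

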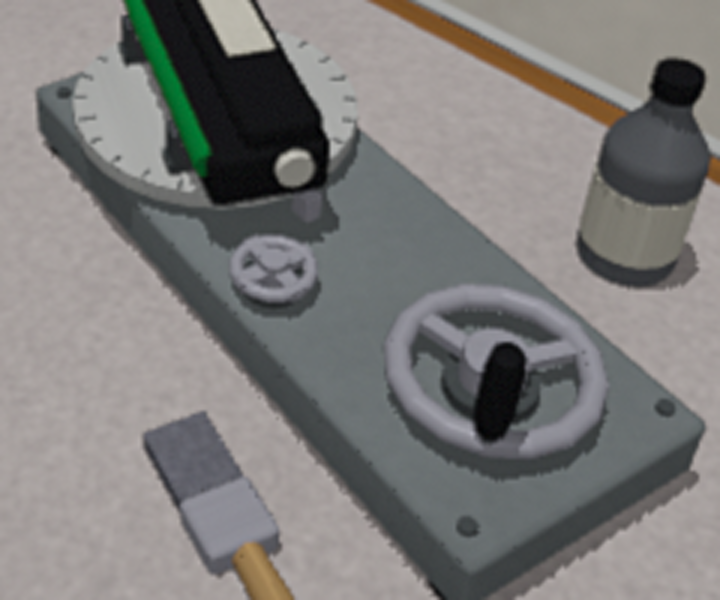

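Run:
```python
from h import *
from scipy.optimize import least_squares
S,D=cam("scene"),cam("side")
s=lambda x,y:(95+x/2.8,100+y/2.8)
d=lambda x,y:(205+x/3,140+y/3)
for nm,C,p,z in [("h",S,s(166.5,89),.107),("h",D,d(500,391),.107),("w",S,s(162,171),.068),("w",D,d(496,370),.068),("pw",D,d(273.5,270),.07)]:
    print(nm,np.round(px2z(C,*p,z),4))
corn={"S":[s(30,196),s(195,99),s(605,400),s(430,570)],"D":[d(38,90),d(704,430),d(468,585)]}
for p in corn["S"]: print("cS",np.round(px2z(S,*p,.05),3))
for p in corn["D"]: print("cD",np.round(px2z(D,*p,.05),3))
```

```text
h [ 0.5489 -0.1954  0.107 ]
h [ 0.5499 -0.1991  0.107 ]
w [ 0.5933 -0.1683  0.068 ]
w [ 0.5918 -0.1739  0.068 ]
pw [ 0.5579 -0.0432  0.07  ]
cS [ 0.658 -0.251  0.05 ]
cS [ 0.498 -0.225  0.05 ]
cS [0.585 0.213 0.05 ]
cS [0.747 0.182 0.05 ]
cD [0.581 0.205 0.05 ]
cD [ 0.653 -0.265  0.05 ]
cD [ 0.488 -0.237  0.05 ]
```

Run:
```python
from h import *
st=manip.state();q=st["tool_rot"];m=R.from_quat([q[1],q[2],q[3],q[0]]).as_matrix()
print(m.round(3)); z=m[:,2]; print(np.degrees(np.arctan2(z[1],z[0])))
```

```text
[[ 0.    -0.893  0.451]
 [ 0.     0.451  0.893]
 [-1.    -0.     0.   ]]
63.1964666258058
```

Request:
servo_tool(
  twist=[
    [0,0,-0.0346],
    [0,0,-0.0346],
    [0,0,-0.0346],
    [0,0,-0.0346],
    [0,0,-0.0346],
    [0,0,-0.0346],
    [0,0,-0.0346],
    [0,0,-0.0346],
  ],
  xyz=[
    [1.675,-4.72,0],
    [1.675,-4.72,0],
    [1.675,-4.72,0],
    [1.675,-4.72,0],
    [1.675,-4.72,0],
    [1.675,-4.72,0],
    [1.675,-4.72,0],
    [1.675,-4.72,0],
  ],
  fingers=[1,1,1,1,1,1,1,1],
)

```text
time: 1.6
tool_pos: [0.4162, 0.1787, 0.2316]
tool_rot: [0.648, -0.284, 0.647, 0.283]
contact_force: [0.2, 0.6, 0.1]
gripper_width: 0.998
```

Request:
servo_tool(
  twist=[
    [0,0,-0.0346],
    [0,0,-0.0346],
    [0,0,-0.0346],
    [0,0,-0.0346],
    [0,0,-0.0346],
    [0,0,-0.0346],
    [0,0,-0.0346],
    [0,0,-0.0346],
  ],
  xyz=[
    [1.675,-4.72,0],
    [1.675,-4.72,0],
    [1.675,-4.72,0],
    [1.675,-4.72,0],
    [1.675,-4.72,0],
    [1.675,-4.72,0],
    [1.675,-4.72,0],
    [1.675,-4.72,0],
  ],
  fingers=[1,1,1,1,1,1,1,1],
)

```text
time: 2.6
tool_pos: [0.5502, -0.1991, 0.2315]
tool_rot: [0.681, -0.191, 0.681, 0.191]
contact_force: [0.4, -0.1, 0.9]
gripper_width: 1.001
```

Request:
servo_tool(
  twist=[
    [0,0,0],
    [0,0,0],
  ],
  xyz=[
    [0,0,0],
    [0,0,0],
  ],
  fingers=[1,1],
)

```text
time: 2.85
tool_pos: [0.5496, -0.197, 0.2311]
tool_rot: [0.68, -0.192, 0.681, 0.192]
contact_force: [0.0, 1.3, -0.8]
gripper_width: 1.002
```

Run:
```python
from h import *
st=manip.state(); im=vision.grab_frame("wrist"); 
np.save("w1.npy",np.r_[st["tool_pos"],st["tool_rot"]])
cv2.imwrite("pics/w1.png",im[:,:,::-1]); cv2.imwrite("pics/w1b.png",cv2.resize(im[:,:,::-1],None,fx=1.5,fy=1.5,interpolation=cv2.INTER_CUBIC))
print(vision.spot_in("wrist","crank_handle"),st["time"])
C=cam("wrist",st)
print(st["tool_pos"],st["tool_rot"],proj(C,[.5495,-.197,.107]),proj(C,[.592,-.171,.075]))
```

```text
[{'extent': [309.4, 171.1, 128.5, 123.2], 'score': 0.78}] 2.85
[ 0.54959361 -0.19700631  0.23108875] [ 0.68048908 -0.19152129  0.6807016   0.19209252] [259.56762926 181.2286097 ] [313.22867857 172.54119387]
```

View pics/w1b.png

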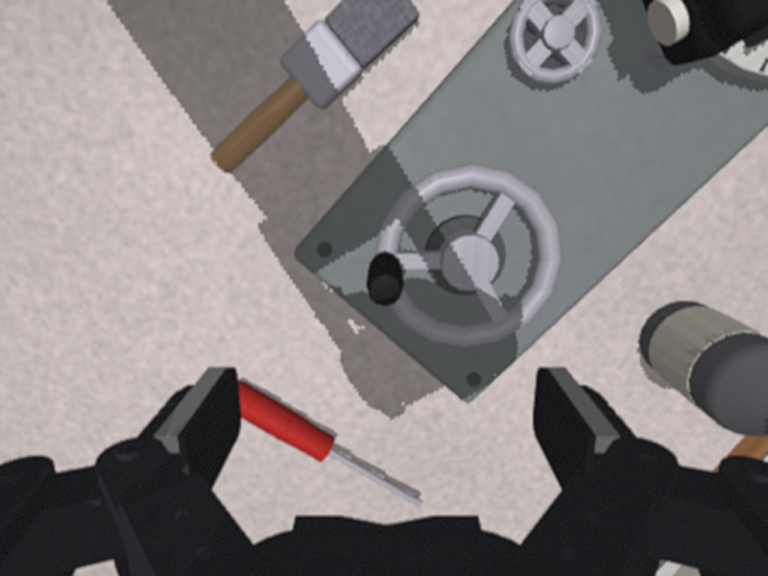

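Run:
```python
from h import *
w=np.load("w1.npy"); C=cam("wrist",dict(tool_pos=w[:3],tool_rot=w[3:]))
print("top",px2z(C,384/1.5,289/1.5,.135),"mid",px2z(C,385.5/1.5,278/1.5,.107),"wh",px2z(C,469.5/1.5,256/1.5,.069),"hub",px2z(C,470/1.5,262/1.5,.075))
for p in [(298,252),(468,400),(383,148)]: print(px2z(C,p[0]/1.5,p[1]/1.5,.05))
print("pw",px2z(C,556/1.5,37/1.5,.07))
# silhouettes overlay
S=cam("scene");D=cam("side")
cz=np.array([.5925,-.1715]); h=np.array([.5488,-.1985])
h=cz+(h-cz)/np.linalg.norm(h-cz)*.052; print("h",h)
t=np.linspace(0,2*np.pi,80)
for nm,CC,f,o in [("pics/scene0.png",S,5,(95,100)),("pics/side0.png",D,5,(320,210)),("pics/w1.png",C,4,(220,90))]:
    im=cv2.imread(nm)[o[1]:o[1]+110,o[0]:o[0]+120 if f==5 else o[0]+170]; im=cv2.resize(im,None,fx=f,fy=f,interpolation=cv2.INTER_CUBIC)
    def pl(c,r,z,col):
        P=np.array([proj(CC,[c[0]+r*np.cos(a),c[1]+r*np.sin(a),z]) for a in t]); P=((P-o+.5)*f-.5)
        cv2.polylines(im,[P.round().astype(int).reshape(-1,1,2)],True,col,1)
    pl(cz,.059,.068,(0,255,0)); pl(h,.010,.135,(0,0,255)); pl(h,.010,.079,(255,255,0)); pl(h,.01,.107,(0,128,255))
    cv2.imwrite(nm.replace(".png","_o.png"),im)
a=cv2.imread("pics/scene0_o.png");b=cv2.imread("pics/side0_o.png")
cv2.imwrite("pics/o2.png",cv2.resize(np.hstack([a,b]),(800,366)))
```

```text
top [ 0.54791116 -0.19984355  0.135     ] mid [ 0.54952689 -0.20113752  0.107     ] wh [ 0.59240874 -0.17026405  0.069     ] hub [ 0.59321822 -0.17262228  0.075     ]
[ 0.49854468 -0.22963746  0.05      ]
[ 0.65674518 -0.26159868  0.05      ]
[ 0.5120296  -0.14308061  0.05      ]
pw [ 0.56307229 -0.0416993   0.07      ]
h [ 0.5482625 -0.1988321]
```

View pics/o2.png

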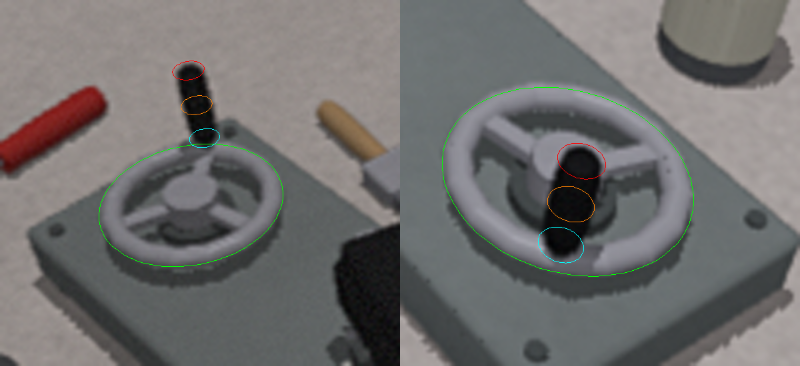

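View pics/w1_o.png

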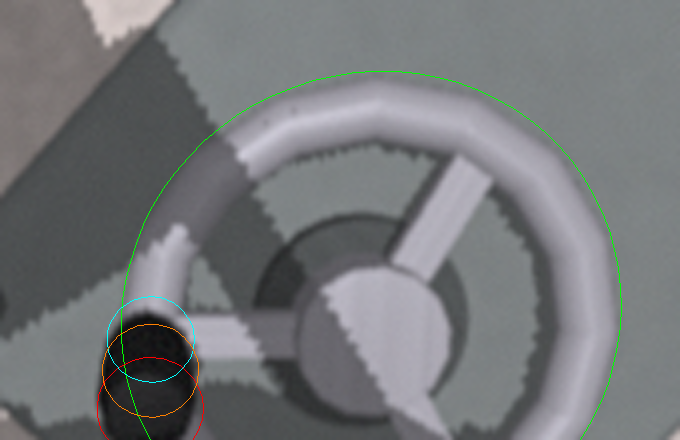

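Request:
servo_tool(
  twist=[
    [0,0,0],
    [0,0,0],
    [0,0,0],
    [0,0,0],
    [0,0,0],
    [0,0,0],
    [0,0,0],
    [0,0,0],
  ],
  xyz=[
    [-0.11,-0.2,-1],
    [0,0,-2.5],
    [0,0,-2.5],
    [0,0,-2.5],
    [0,0,-2.5],
    [0,0,-1.6],
    [0,0,-1],
    [0,0,0],
  ],
  fingers=[1,1,1,1,1,1,1,1],
)

```text
time: 3.95
tool_pos: [0.5484, -0.199, 0.0947]
tool_rot: [0.68, -0.192, 0.681, 0.192]
contact_force: [0.5, -0.8, 0.3]
gripper_width: 0.998
```

Run:
```python
from h import *
st=manip.state(); im=vision.grab_frame("wrist"); cv2.imwrite("pics/w2.png",im[:,:,::-1])
C=cam("wrist",st); print(st["tool_pos"],st["contact_force"])
p=st["tool_pos"]; print(proj(C,[p[0],p[1],.135]),proj(C,[p[0],p[1],.107]))
im=vision.grab_frame("side"); cv2.imwrite("pics/s2.png",im[:,:,::-1])
```

```text
[ 0.54841925 -0.19904012  0.09474921] [ 0.49275588 -0.79789068  0.34558439]
[262.34079573 297.91208208] [261.4938084  260.05945146]
```

View pics/w2.png

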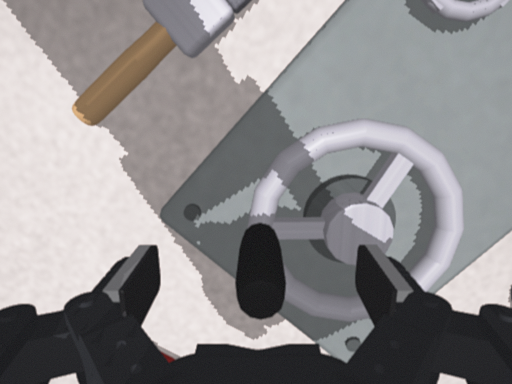

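View pics/s2.png

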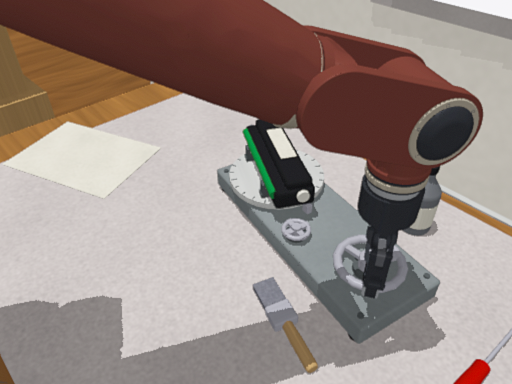

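The handle (column 260, rows 225–318) stands centred between the pads (inner faces at columns 160 and 357), so I'm closing the gripper.

Request:
servo_tool(
  twist=[
    [0,0,0],
    [0,0,0],
    [0,0,0],
    [0,0,0],
    [0,0,0],
    [0,0,0],
    [0,0,0],
    [0,0,0],
  ],
  xyz=[
    [0,0,0],
    [0,0,0],
    [0,0,0],
    [0,0,0],
    [0,0,0],
    [0,0,0],
    [0,0,0],
    [0,0,0],
  ],
  fingers=[0,0,0,0,0,0,0,0],
)

```text
time: 5.05
tool_pos: [0.5495, -0.1991, 0.0958]
tool_rot: [0.681, -0.192, 0.68, 0.192]
contact_force: [3.0, 4.2, 2.1]
gripper_width: 0.214
```

Run:
```python
from h import *
st=manip.state(); im=vision.grab_frame("wrist"); cv2.imwrite("pics/w3.png",im[:,:,::-1]);print(st)
```

```text
{'time': 5.05, 'joint_pos': array([-4.75488609e-01,  7.76514159e-02,  1.82242932e+00,  1.31229851e-03,
        1.23999936e+00, -1.02536674e+00]), 'joint_vel': array([-1.17175476e-04,  1.12876258e-03,  4.53833287e-04, -1.60376238e-04,
       -1.34353730e-03, -3.61947770e-05]), 'joint_efforts': array([-2.72476405e+00, -3.58844018e+01, -3.16658235e+01, -1.25428174e+00,
        5.26716225e-01, -1.21075751e-03]), 'tool_pos': array([ 0.54950695, -0.19908743,  0.09583632]), 'tool_rot': array([ 0.68128002, -0.19187006,  0.67989911,  0.19178274]), 'contact_force': array([2.95304663, 4.21441013, 2.0641646 ]), 'ft_torque': array([ 0.57529716, -0.60582776, -0.01075184]), 'gripper_width': 0.21355195919783884}
```

View pics/w3.png

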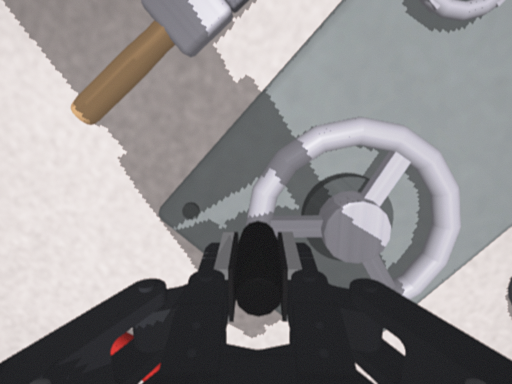

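The handle is gripped, with both pads on it at rows 225–315. Next I work out the circle steps at 15° a row, clockwise.

Run:
```python
import numpy as np
a=np.radians(212.6-15*np.arange(25)); P=5.2*np.c_[np.cos(a),np.sin(a)]
P=(P-P[0]).round(2); d=np.diff(P,axis=0).round(2)
for k in range(3): print([[float(x)+0,float(y)+0,0] for x,y in d[8*k:8*k+8]])
print(d.sum(0), P[8],P[16])
```

```text
[[-0.58, 1.23, 0], [-0.23, 1.34, 0], [0.11, 1.35, 0], [0.46, 1.27, 0], [0.78, 1.12, 0], [1.04, 0.87, 0], [1.23, 0.58, 0], [1.33, 0.24, 0]]
[[1.36, -0.12, 0], [1.27, -0.46, 0], [1.12, -0.78, 0], [0.87, -1.04, 0], [0.58, -1.23, 0], [0.24, -1.33, 0], [-0.12, -1.36, 0], [-0.46, -1.27, 0]]
[[-0.78, -1.11, 0], [-1.04, -0.88, 0], [-1.23, -0.57, 0], [-1.33, -0.24, 0], [-1.36, 0.11, 0], [-1.27, 0.46, 0], [-1.12, 0.78, 0], [-0.87, 1.04, 0]]
[ 2.33146835e-15 -6.66133815e-16] [4.14 8.  ] [9.   0.41]
```

Request:
servo_tool(
  twist=[
    [0,0,0],
    [0,0,0],
    [0,0,0],
    [0,0,0],
  ],
  xyz=[
    [-0.58,1.23,0],
    [-0.23,1.34,0],
    [0.11,1.35,0],
    [0,0,0],
  ],
  fingers=[0,0,0,0],
)

```text
time: 5.6
tool_pos: [0.5428, -0.1602, 0.0959]
tool_rot: [0.681, -0.193, 0.68, 0.191]
contact_force: [4.4, 0.7, -0.2]
gripper_width: 0.214
```

Request:
servo_tool(
  twist=[
    [0,0,0],
    [0,0,0],
    [0,0,0],
    [0,0,0],
    [0,0,0],
    [0,0,0],
  ],
  xyz=[
    [0.46,1.27,0],
    [0.78,1.12,0],
    [1.04,0.87,0],
    [1.23,0.58,0],
    [1.33,0.24,0],
    [0,0,0],
  ],
  fingers=[0,0,0,0,0,0],
)

```text
time: 6.35
tool_pos: [0.5917, -0.1193, 0.0958]
tool_rot: [0.681, -0.193, 0.68, 0.192]
contact_force: [3.1, -3.7, 3.8]
gripper_width: 0.21
```

Request:
servo_tool(
  twist=[
    [0,0,0],
    [0,0,0],
    [0,0,0],
    [0,0,0],
    [0,0,0],
    [0,0,0],
    [0,0,0],
    [0,0,0],
  ],
  xyz=[
    [1.36,-0.12,0],
    [1.27,-0.46,0],
    [1.12,-0.78,0],
    [0.87,-1.04,0],
    [0.58,-1.23,0],
    [0.24,-1.33,0],
    [-0.12,-1.36,0],
    [-0.46,-1.27,0],
  ],
  fingers=[0,0,0,0,0,0,0,0],
)

```text
time: 7.35
tool_pos: [0.6405, -0.1938, 0.0958]
tool_rot: [0.682, -0.191, 0.679, 0.192]
contact_force: [4.5, 2.5, 4.3]
gripper_width: 0.214
```

Run:
```python
from h import *
st=manip.state(); print(st["tool_pos"],st["contact_force"],st["joint_pos"]); im=vision.grab_frame("scene"); cv2.imwrite("pics/s4.png",im[:,:,::-1])
```

```text
[ 0.64051452 -0.19382714  0.09582959] [4.50030857 2.5122586  4.27519107] [-0.40672695  0.26361327  1.61202378  0.00441546  1.26318008 -0.9578578 ]
```

View pics/s4.png

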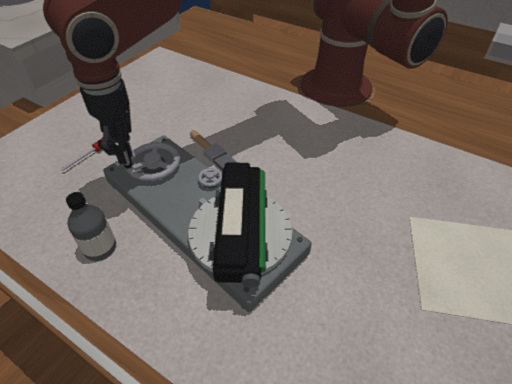

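At 240° of wheel travel the scene view shows the handle held at about (122,155) and the cartridge turned clockwise by roughly 30°, with low forces. I'll carry on.

Request:
servo_tool(
  twist=[
    [0,0,0],
    [0,0,0],
    [0,0,0],
    [0,0,0],
    [0,0,0],
    [0,0,0],
    [0,0,0],
    [0,0,0],
  ],
  xyz=[
    [-0.78,-1.11,0],
    [-1.04,-0.88,0],
    [-1.23,-0.57,0],
    [-1.33,-0.24,0],
    [-1.36,0.11,0],
    [-1.27,0.46,0],
    [-1.12,0.78,0],
    [-0.87,1.04,0],
  ],
  fingers=[0,0,0,0,0,0,0,0],
)

```text
time: 8.4
tool_pos: [0.549, -0.1984, 0.0958]
tool_rot: [0.682, -0.192, 0.68, 0.192]
contact_force: [8.1, 1.4, 3.6]
gripper_width: 0.213
```

Request:
servo_tool(
  twist=[
    [0,0,0],
    [0,0,0],
    [0,0,0],
    [0,0,0],
    [0,0,0],
    [0,0,0],
    [0,0,0],
    [0,0,0],
  ],
  xyz=[
    [-0.58,1.23,0],
    [-0.23,1.34,0],
    [0.11,1.35,0],
    [0.46,1.27,0],
    [0.78,1.12,0],
    [1.04,0.87,0],
    [1.23,0.58,0],
    [1.33,0.24,0],
  ],
  fingers=[0,0,0,0,0,0,0,0],
)

```text
time: 9.4
tool_pos: [0.5888, -0.1195, 0.0957]
tool_rot: [0.679, -0.192, 0.682, 0.192]
contact_force: [-3.6, -4.8, 9.8]
gripper_width: 0.211
```

Request:
servo_tool(
  twist=[
    [0,0,0],
    [0,0,0],
    [0,0,0],
    [0,0,0],
    [0,0,0],
    [0,0,0],
    [0,0,0],
    [0,0,0],
  ],
  xyz=[
    [1.36,-0.12,0],
    [1.27,-0.46,0],
    [1.12,-0.78,0],
    [0.87,-1.04,0],
    [0.58,-1.23,0],
    [0.24,-1.33,0],
    [-0.12,-1.36,0],
    [-0.46,-1.27,0],
  ],
  fingers=[0,0,0,0,0,0,0,0],
)

```text
time: 10.4
tool_pos: [0.6402, -0.1943, 0.0958]
tool_rot: [0.682, -0.192, 0.679, 0.192]
contact_force: [6.6, 1.5, 3.0]
gripper_width: 0.209
```

Request:
servo_tool(
  twist=[
    [0,0,0],
    [0,0,0],
    [0,0,0],
    [0,0,0],
    [0,0,0],
    [0,0,0],
    [0,0,0],
    [0,0,0],
  ],
  xyz=[
    [-0.78,-1.11,0],
    [-1.04,-0.88,0],
    [-1.23,-0.57,0],
    [-1.33,-0.24,0],
    [-1.36,0.11,0],
    [-1.27,0.46,0],
    [-1.12,0.78,0],
    [-0.87,1.04,0],
  ],
  fingers=[0,0,0,0,0,0,0,0],
)

```text
time: 11.4
tool_pos: [0.5489, -0.1983, 0.0958]
tool_rot: [0.682, -0.192, 0.68, 0.192]
contact_force: [8.5, 1.2, 3.9]
gripper_width: 0.214
```

Request:
servo_tool(
  twist=[
    [0,0,0],
    [0,0,0],
    [0,0,0],
    [0,0,0],
  ],
  xyz=[
    [0,0,0],
    [0,0,0],
    [0,0,0],
    [0,0,0],
  ],
  fingers=[0,0,0,0],
)

```text
time: 11.9
tool_pos: [0.5484, -0.1972, 0.0957]
tool_rot: [0.681, -0.191, 0.68, 0.193]
contact_force: [1.9, 3.9, 8.9]
gripper_width: 0.212
```

Run:
```python
from h import *
st=manip.state(); print(st["time"],st["tool_pos"],st["contact_force"]); im=vision.grab_frame("wrist"); cv2.imwrite("pics/w5.png",im[:,:,::-1])
a=cv2.imread("pics/w3.png"); b=im[:,:,::-1]; cv2.imwrite("pics/cmp5.png",cv2.resize(np.hstack([a,b]),(800,300)))
```

```text
11.9 [ 0.54837322 -0.19722824  0.09572974] [1.91230075 3.89294117 8.90636773]
```

View pics/cmp5.png

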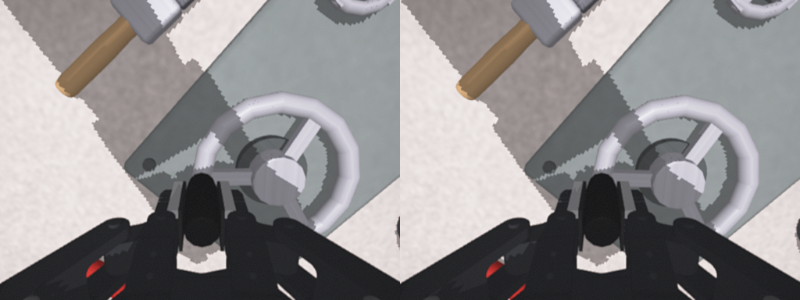

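Run:
```python
from h import *
a=cv2.imread("pics/w3.png",0); b=cv2.imread("pics/w5.png",0)
# background registration by ECC, excluding wheel/gripper
yy,xx=np.mgrid[:384,:512]
m=np.zeros_like(a); m[:210,:]=255; m[(xx-357)**2+(yy-220)**2<125**2]=0
W=np.eye(2,3,dtype=np.float32)
cc,W=cv2.findTransformECC(a,b,W,cv2.MOTION_EUCLIDEAN,(3,200,1e-6),m,5); print(cc,W)
b2=cv2.warpAffine(b,W,(512,384),flags=cv2.INTER_LINEAR|cv2.WARP_INVERSE_MAP)
# wheel rotation about hub: spokes region, upper-right and left spokes
m2=np.zeros_like(a); r=np.hypot(xx-357,yy-225); m2[(r<75)&(r>36)&(yy<250)&(xx>285)]=255
W2=np.eye(2,3,dtype=np.float32)
cc,W2=cv2.findTransformECC(a,b2,W2,cv2.MOTION_EUCLIDEAN,(3,200,1e-6),m2,5); print(cc,W2,np.degrees(np.arctan2(W2[1,0],W2[0,0])))
o=np.hstack([cv2.resize(i[110:260,240:480],None,fx=1.66,fy=1.66) for i in (a,b2)]); 
o2=cv2.resize(cv2.merge([a,b2,b2])[110:290,240:480],None,fx=3,fy=3); cv2.imwrite("pics/ov5.png",o2)
```

```text
0.9940141815507796 [[ 0.9999843  -0.00559863  0.88076144]
 [ 0.00559863  0.9999843   2.3921432 ]]
0.990366060124806 [[  0.99919206  -0.04019042   9.102495  ]
 [  0.04019042   0.99919206 -14.284965  ]] 2.3033617
```

View pics/ov5.png

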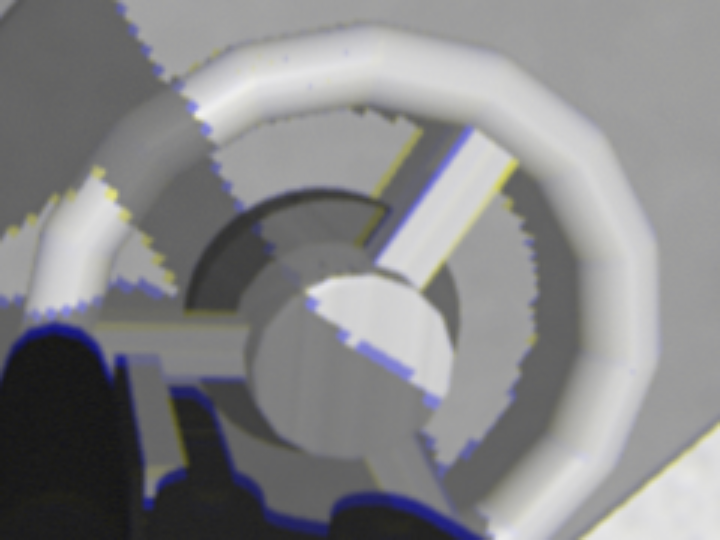

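Request:
servo_tool(
  twist=[
    [0,0,0],
    [0,0,0],
    [0,0,0],
  ],
  xyz=[
    [0.11,-0.19,0],
    [0,0,0],
    [0,0,0],
  ],
  fingers=[0,0,0],
)

```text
time: 12.32
tool_pos: [0.5496, -0.1993, 0.0958]
tool_rot: [0.681, -0.191, 0.68, 0.193]
contact_force: [1.8, 2.8, 8.3]
gripper_width: 0.211
```

```bash
cat > rot.py <<'E'
from h import *
def rot(a,b):
    yy,xx=np.mgrid[:384,:512]
    m=np.zeros_like(a); m[:210,:]=255; m[(xx-357)**2+(yy-220)**2<125**2]=0
    W=np.eye(2,3,dtype=np.float32)
    c1,W=cv2.findTransformECC(a,b,W,cv2.MOTION_EUCLIDEAN,(3,200,1e-6),m,5)
    b2=cv2.warpAffine(b,W,(512,384),flags=cv2.INTER_LINEAR|cv2.WARP_INVERSE_MAP)
    m2=np.zeros_like(a); r=np.hypot(xx-357,yy-225); m2[(r<75)&(r>36)&(yy<225)&(xx>285)]=255
    W2=np.eye(2,3,dtype=np.float32)
    c2,W2=cv2.findTransformECC(a,b2,W2,cv2.MOTION_EUCLIDEAN,(3,200,1e-6),m2,5)
    return c1,c2,np.degrees(np.arctan2(W2[1,0],W2[0,0])),W[:,2]
E
python3 - <<'E'
from rot import *
st=manip.state(); print(st["time"],st["tool_pos"],st["contact_force"]); im=vision.grab_frame("wrist"); cv2.imwrite("pics/w6.png",im[:,:,::-1])
g=lambda n:cv2.imread(f"pics/{n}.png",0)
for p in [("w2","w3"),("w3","w6"),("w2","w6"),("w2","w5")]: print(p,rot(g(p[0]),g(p[1])))
E
```

```text
12.325 [ 0.54963918 -0.19927658  0.09577028] [1.79966637 2.77507948 8.26494347]
('w2', 'w3') (0.9974707871607229, 0.9983292111542457, np.float32(-0.1273187), array([-1.5790114, -1.1205807], dtype=float32))
('w3', 'w6') (0.9982202482289755, 0.998060706735243, np.float32(-0.24065551), array([-0.00248747,  0.22419834], dtype=float32))
('w2', 'w6') (0.9979911139940324, 0.9968469855963752, np.float32(-0.4104553), array([-1.5717819, -0.915094 ], dtype=float32))
('w2', 'w5') (0.9906742543542348, 0.9936211495066385, np.float32(2.1670332), array([-0.65634245,  1.1519034 ], dtype=float32))
```

Request:
servo_tool(
  twist=[
    [0,0,0],
    [0,0,0],
    [0,0,0],
    [0,0,0],
    [0,0,0],
    [0,0,0],
    [0,0,0],
    [0,0,0],
  ],
  xyz=[
    [-0.02,0.02,0],
    [0,0,0],
    [0,0,0],
    [0,0,0],
    [0,0,0],
    [0,0,0],
    [0,0,0],
    [0,0,0],
  ],
  fingers=[0,0,1,1,1,1,1,1],
)

```text
time: 13.38
tool_pos: [0.5496, -0.2011, 0.0953]
tool_rot: [0.681, -0.192, 0.681, 0.192]
contact_force: [-0.2, -0.3, 0.6]
gripper_width: 1.001
```

Run:
```python
from rot import *
st=manip.state(); print(st["time"],st["tool_pos"],st["contact_force"],st["gripper_width"]); im=vision.grab_frame("wrist"); cv2.imwrite("pics/w7.png",im[:,:,::-1])
g=lambda n:cv2.imread(f"pics/{n}.png",0)
print(rot(g("w2"),g("w7")))
```

```text
13.375 [ 0.54959659 -0.2011203   0.09530587] [-0.17141589 -0.31326364  0.62732985] 1.0012738040685676
(0.990535241148986, 0.9934604086648182, np.float32(-0.52078843), array([-0.79905057, -2.3641121 ], dtype=float32))
```

View pics/w7.png

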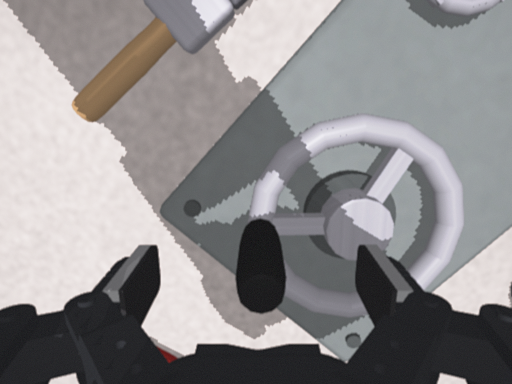

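The fingers are clear of the handle (column 261) and the wheel is within 0.5° of its start. I'll back off straight up to the earlier viewing pose and check.

Request:
servo_tool(
  twist=[
    [0,0,0],
    [0,0,0],
    [0,0,0],
    [0,0,0],
    [0,0,0],
    [0,0,0],
    [0,0,0],
    [0,0,0],
  ],
  xyz=[
    [0,0,1.5],
    [0,0,2.5],
    [0,0,2.5],
    [0,0,2.5],
    [0,0,2.5],
    [0,0.41,2.08],
    [0,0,0],
    [0,0,0],
  ],
  fingers=[1,1,1,1,1,1,1,1],
)

```text
time: 14.42
tool_pos: [0.5492, -0.1967, 0.2303]
tool_rot: [0.68, -0.192, 0.681, 0.192]
contact_force: [-0.4, -1.5, 0.4]
gripper_width: 0.997
```

Run:
```python
from rot import *
st=manip.state(); print(st["time"],st["tool_pos"],st["contact_force"]); im=vision.grab_frame("wrist"); cv2.imwrite("pics/w8.png",im[:,:,::-1])
a=cv2.imread("pics/w1.png",0); b=cv2.imread("pics/w8.png",0)
yy,xx=np.mgrid[:384,:512]
r=np.hypot(xx-313,yy-173); m=np.zeros_like(a); m[(r>75)&(yy<230)&(xx>150)&(xx<400)]=255
E=lambda a,b,m:cv2.findTransformECC(a,b,np.eye(2,3,dtype=np.float32),cv2.MOTION_EUCLIDEAN,(3,200,1e-6),m,5)
c,W=E(a,b,m); b2=cv2.warpAffine(b,W,(512,384),flags=cv2.INTER_LINEAR|cv2.WARP_INVERSE_MAP)
m2=np.zeros_like(a); m2[(r<46)&(r>21)]=255
c2,W2=E(a,b2,m2); print(c,W,c2,np.degrees(np.arctan2(W2[1,0],W2[0,0])))
# plain wheel
m3=np.zeros_like(a); m3[(np.hypot(xx-370,yy-25)<28)]=255
c3,W3=E(a,b2,m3); print("plain",c3,np.degrees(np.arctan2(W3[1,0],W3[0,0])))
cv2.imwrite("pics/cmp8.png",cv2.resize(np.hstack([cv2.imread("pics/w1.png"),cv2.imread("pics/w8.png")]),(800,300)))
for n in ["scene","side"]:
    cv2.imwrite(f"pics/{n}9.png",vision.grab_frame(n)[:,:,::-1])
cv2.imwrite("pics/fin.png",cv2.resize(np.hstack([cv2.imread("pics/scene9.png"),cv2.imread("pics/side9.png")]),(800,300)))
```

```text
14.425 [ 0.5492328  -0.19666997  0.23026022] [-0.41862931 -1.50879041  0.39850705]
0.9987399792835001 [[ 9.9999964e-01 -8.6168660e-04  4.7261503e-01]
 [ 8.6168660e-04  9.9999964e-01  1.6617826e-01]] 0.9972149611126434 -0.17313609
plain 0.99887852157137 -0.0867638
```

View pics/cmp8.png

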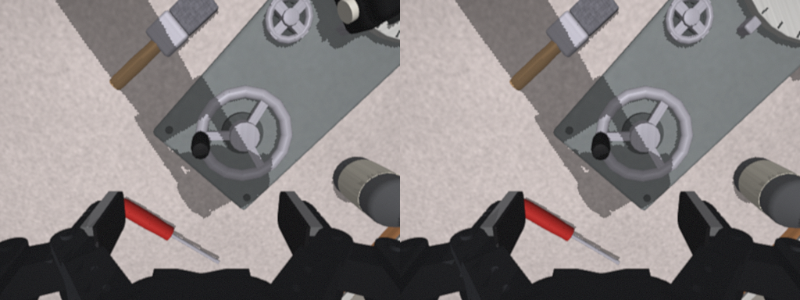

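View pics/fin.png

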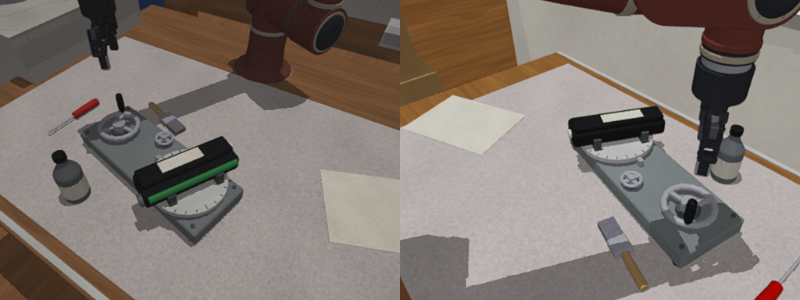

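The before and after wrist views match: the handle is back at its place (-0.2°) and the plain wheel has not moved. The scene and side views show the cartridge a quarter turn on and the gripper clear of everything, so I'm handing in.

```bash
python3 -c "
from h import *
print(job.job_done())"
```

```text
the job is handed in; nothing more can be done
None
```

The crank wheel made two full clockwise turns and the handle is back where it began. I let go, backed the gripper straight up and handed the job in at about 14.5 s.

- **Overshoot:** when the second turn ended, the wheel was about 2.3° too far clockwise, seen in both the wrist picture and the measured tool position. I turned it back before letting go.
- **Handle position:** the last check, from the same viewing pose as before the grasp, put the wheel 0.2° short of its start. An earlier check just after opening the fingers read 0.5° short, so the true error is between those (0.5° of wheel is about 0.001 rad of turntable).
- **Turntable:** in the scene and side pictures the cartridge stands about a quarter turn on. I judged this by eye and did not measure the turntable angle separately.
- **Plain handwheel:** unmoved, with a reading of 0.09° that is within measuring noise.
- **Forces:** the largest seen between moves was about 10 N, and nothing touched the robot at hand-in.

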